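Set the axis and snap the cap on the stud

ROBOT

A 6-joint arm with a two-finger parallel gripper is mounted at the origin on the work surface. World frame = base frame: x ahead of the robot, y to its left, z up, the work surface at z = 0. Lengths are in mm, angles in rad, forces in N, time in s.
With the tool pointing down it reaches from about 275 to 825 mm from the base axis. Payload 5.2 kg.
Tool frame: the origin (TCP) lies between the finger pads; the fingertips stand 22 mm ahead of it and the grasp point (between the pads) lies 3 mm ahead of it; z points along the fingers, x is the direction in which the jaws open and shut, and the axes are right-handed (so a half turn about z gives the same grasp; the last joint's range is limited). The gripper opens to 93 mm and grips with 3 to 60 N. Pads are 15 mm wide; open, the fingers measure 128 mm over their backs; the gripper's body (75 mm by 188 mm) begins 65 mm behind the grasp point.
Start: joints at [-1.391, 0.259, 1.535, -0, 1.348, -0.203], TCP at [205.456, -510.189, 240.653] pointing down, gripper open.
Joint ranges: [-3.14, 3.14], [-0.91, 2.08], [0.19, 2.58], [-1.22, 4.36], [0.22, 2.71], [-3.12, 3.12]. Speed limits (rad/s): [2.57, 2.57, 3.14, 3.14, 3.14, 3.14].

INTERFACE

Orientations are given as a unit quaternion [w, x, y, z].
In Python, from workcell import * gives the robot as it stands.
- The arm moves only by the tool play_rows, never from a script. Its arguments are lists of equal length, an entry for each row: "grip": the opening, from -1 (shut) to 1 (fully open); "offset": the shift along the tool's x, y, z in mm, a list of three; "turn": the turn about the tool's z in degrees. In form: {"grip": [grip, ...], "offset": [[x, y, z], ...], "turn": [turn, ...]}. A call has 1 to 12 rows; each row is the pose to reach, as a shift and turn from the pose commanded when the call began, along the tool's axes at that moment; what a row does not reach only later rows make up. A row lasts 1/12 s, in which the tool goes at most 41.7 mm and 7.16 degrees, less where a joint would pass 70% of its speed; a pose out of reach is approached as far as the arm can. A call with a gripper value outside its range is refused whole. The fingers move at their own pace and stop on an object; "force" is the grip in N (left out, the last holds). Time passes only in rows, so rows that repeat a pose let the fingers close. It gives the time, the measured TCP pose, the force and the opening at its end, in the units of the state.
- read_state(): the state, without advancing time (a new reading comes with each control period).
- read_camera(name): name is "scene" or "top" or "wrist"; returns (picture, depth): 384x512x3 uint8, blue, green, red; 384x512 float32, mm along the optical axis (not along the pixel's ray), 0 where there is no reading.
- calibration(name): a dict with "fx", "fy", "cx", "cy" (pixels), "xyz" and "attitude" of the camera in the world. Camera axes: x right, y down, z forward; pixel columns grow to the right and rows downward; lengths in mm; the calibration is good to about 2 mm. A picture is of the moment at which its call begins: read the wrist's pose just before it. calibration takes no time and is no camera call; for the wrist camera it gives the pose at the moment of the call.
- hand_in(): hands the job in, once; it reports no verdict.
The state is a dict: "time": time; "joint_pos": joint angles; "joint_velocities": joint speeds; "effort": joint torques, N m; "tcp_pos": TCP position; "eef_rot": TCP orientation; "wrist_force": force on the tool from outside, world axes, zero at the start; "wrist_torque": the same for the moment, N m; "grip_width": finger opening in mm.
Only numpy, scipy, OpenCV 4.12 (cv2) and the standard library are available. Lean on these libraries where they do the work, as an engineer would, in place of code of your own. Each camera call takes 0.05 s, during which the arm holds its last target. There are 200 camera calls.

TASK

On the cream axis-setting base, turn the blue knob in small turns until the tip of the black pointer lies on the red mark. Then take the black cap, press it down over the steel stud until it clicks and sits fully home on its grey seat, and keep pressing: finish while still holding it firmly pressed down on the seat. Leave the orange cap and the other things where they are.

Things in the scene. Friction and masses are not known exactly. Their poses are not given: they have to be found in the camera images.
- dial_centre (a point): centre of the round white dial on the cream axis-setting base, on its flat deck. The base is a fixed box 130 mm deep (its own x, away from the robot at yaw 0) x 300 mm wide (its own y) x 35 mm high, turned up to 0.2 rad; these axes are the base's. The dial is 103 mm across; the knob axis is 100 mm from here along -y, the stud axis 100 mm along +y.
- pointer_tip (a point): point near the end of the black pointer, 44.5 mm from the dial centre. The pointer turns about the dial centre just over the deck, geared to the blue knob: it turns the same way as the knob, by half the knob's angle. It cannot be pushed by hand, only by the knob.
- mark_spot (a point): centre of the red mark on the dial, a bar 13.5 mm long (radially) and 10 mm wide, at the same 44.5 mm radius as the pointer point. It is fixed on the dial, always clockwise (seen from above) of the pointer at the start, by 0.4 to 1.2 rad of pointer turn.
- axis_knob_grip (a point): middle of the grip bar of the blue knob, on its vertical axis, 37 mm above the deck. The bar is 42 mm long along this point's x axis, 14 mm thick along y, with its top 7 mm above the point and its foot (a disc 44 mm across) 23 mm below the point. It turns stiffly (about 0.06 N m) both ways and stays where it is left.
- black_cap_centre (a point): the loose black snap cap, standing upright: a round grip 32 mm across on a flange 44 mm across and 5 mm high, 56 mm high in all, 40 to 70 g; point on its axis, half-way up (28 mm above its underside), z axis up. From below it has a round bore, 18 mm wide at the mouth and 27 mm deep, that snaps over the stud. Grip it above the flange.
- seat_top (a point): centre of the top of the grey round seat, 50 mm across, 6 mm above the deck. A steel stud (16 mm thick, 24 mm high, tapering to 8 mm at its top) with four brass spring balls stands up from this point. When the cap is home its underside rests here and its centre is 28 mm above this point.
- orange_cap_centre (a point): the orange spare cap (bystander), same outside shape and size as the black cap; point half-way up it, 28 mm above its underside
- spectacles: black spectacles standing on the table with the arms open (bystander), about 130 x 130 mm, 41 mm high; origin under the middle of the lenses
- driver_grip (a point): small screwdriver with a green handle lying on the table (bystander), 140 mm long; point in the handle
- case: blue spectacle case (bystander), 65 x 160 x 45 mm; origin at the centre of its underside
- lens_blank: greenish round lens blank (bystander), 68 mm across, 13 mm high; origin at the centre of its underside
- spray: white cleaner bottle with a blue cap (bystander), 48 mm across, 130 mm high; origin at the centre of its underside
- bucket: small metal bucket with tool handles sticking out (bystander), 88 mm across, 134 mm high with the tools; origin at the centre of its underside
- black_cap: the same black cap; origin at the centre of its underside
- seat: the same grey seat with its stud; origin on the deck, 6 mm below its top. The cap meets the stud's spring balls with its underside still about 13 mm above the seat; pushing it past them takes about 8 to 13 N, then the force drops with a click and the cap runs home onto the rigid seat.
Mind the look-alikes: they are no part of the job. What is meant by the black_cap is not pink, and is the smaller of those in its own colour.

How it is judged:
By the outcome, as a careful person would: the job done as asked, in the order asked, and still so for the second after the job is handed in, while the arm keeps its last pose, push and grip.
It also fails if it takes over 72 s, if anything falls off the work surface, if the arm or the gripper's body presses on something with over 40 N, if the wrist force passes 120 N, or if a joint passes its speed limit or range.

## Working session

There is one attempt and no reset: what is moved stays moved. The work goes in short steps, Python scripts to look and compute and a tool call to move; the robot and the scene stay as the last step left them, time stands still between calls to the robot, and variables do not carry over. Pictures are saved under pics/ and viewed, about 8 in all and at most 12, crops included, and the job is handed in when it is done.

Besides the shell and the picture viewer there is one more tool, called after "Request:" by a JSON object that holds its "api" and its "payload". play_rows: Moves the arm, as the interface text tells. Its arguments: {"type":"object","properties":{"grip":{"type":"array","items":{"type":"number"}},"offset":{"type":"array","items":{"type":"array","items":{"type":"number"}}},"turn":{"type":"array","items":{"type":"number"}},"force":{"type":"number"}},"required":["grip","offset","turn"]}

```bash
ls; mkdir -p pics
cat > h.py <<'E'
from workcell import *
import numpy as np, cv2
from scipy.spatial.transform import Rotation as R
def rot(q): return R.from_quat([q[1],q[2],q[3],q[0]]).as_matrix()
def snap(name,tag):
    c=calibration(name); im,d=read_camera(name)
    np.savez(f'pics/{tag}.npz',im=im,d=d,K=[c['fx'],c['fy'],c['cx'],c['cy']],t=c['xyz'],R=rot(c['attitude']))
    cv2.imwrite(f'pics/{tag}.png',im); return im,d
def pt(tag,u,v,z=None):
    f=np.load(f'pics/{tag}.npz'); fx,fy,cx,cy=f['K']
    r=np.array([(u-cx)/fx,(v-cy)/fy,1.]); 
    w=f['R']@r
    if z is None: return f['t']+w*np.median(f['d'][int(v)-1:int(v)+2,int(u)-1:int(u)+2])
    return f['t']+w*(z-f['t'][2])/w[2]
E
python3 - <<'E'
from h import *
s=read_state(); print(s)
for n in('scene','top'): snap(n,n+'0'); print(calibration(n))
a=np.hstack([cv2.imread('pics/top0.png')]); cv2.imwrite('pics/t0.png',cv2.resize(a,(800,600),interpolation=cv2.INTER_CUBIC))
E
```

```text
pics
{'time': 0.0, 'joint_pos': array([-1.39079487e+00,  2.59328415e-01,  1.53606970e+00,  7.22398540e-06,
        1.34799164e+00, -2.02791681e-01]), 'joint_velocities': array([-6.40665541e-04, -1.22634420e-04, -1.81241588e-03, -7.86316055e-04,
       -1.99744986e-03,  3.52710536e-05]), 'effort': array([-2.52411584e-03, -4.37316227e+01, -2.84004807e+01,  7.18673947e-02,
        4.12145059e-02, -1.18691801e-04]), 'tcp_pos': array([ 205.36891842, -509.67948798,  239.83089179]), 'eef_rot': array([-6.45033349e-04,  8.28706918e-01, -5.59682085e-01, -6.25572851e-04]), 'wrist_force': array([-0.08415759, -0.00985813,  0.36941351]), 'wrist_torque': array([0.04021237, 0.0146806 , 0.01586656]), 'grip_width': 92.89598338781173}
{'fx': 484.81273958370184, 'fy': 484.81273958370184, 'cx': 248.7848281696599, 'cy': 197.9598176948266, 'xyz': array([1270.99195924,  125.763455  , 1058.03562826]), 'attitude': array([-0.20800644,  0.59212404,  0.73841947, -0.2466964 ])}
{'fx': 382.66508346156564, 'fy': 382.66508346156564, 'cx': 259.2148143963564, 'cy': 189.37763031528888, 'xyz': array([ 417.62462058,    8.42891162, 1014.94746538]), 'attitude': array([ 0.04695596, -0.70164646,  0.70973979, -0.04191448])}
```

View pics/t0.png

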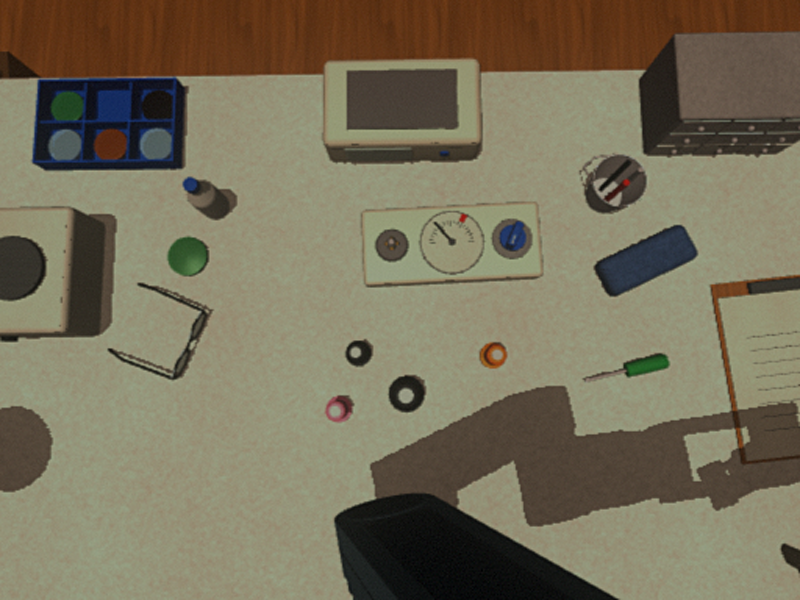

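View pics/scene0.png

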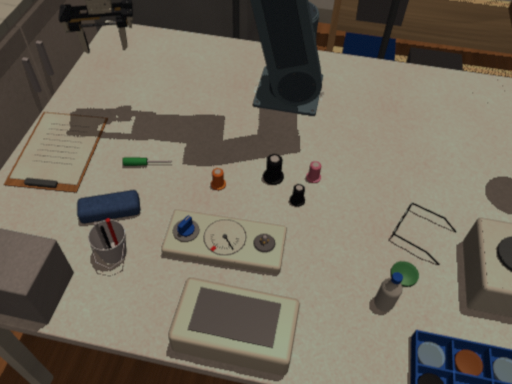

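The top view (800x600) shows these look-alikes: a small black cap at (359,352), a larger black one at (406,394), a pink one at (337,409) and the orange one at (494,355). I choose the smaller black one at (359,352). The knob is at (513,238), the dial at (452,242) and the stud at (391,244).

Run:
```python
from h import *
k=1/1.5625
for n,u,v,z in [('blk',359,352,None),('big',406,394,None),('pink',337,409,None),('orange',494,355,None),('knob',513,238,None),('dial',452,242,35),('stud',391,244,None),('tip',435,223,35),('mark',463,218,35),
 ('cTL',362,211,35),('cTR',538,203,35),('cBR',542,274,35),('cBL',366,285,35)]:
    p=pt('top0',u*k,v*k,z); q=pt('top0',u*k,v*k); print(n,p.round(1),q.round(1))
im=cv2.imread('pics/top0.png')
a=cv2.resize(im[125:275,205:365],None,fx=5,fy=4*1,interpolation=cv2.INTER_CUBIC) 
a=cv2.resize(im[125:275,205:365],(640,600),interpolation=cv2.INTER_CUBIC)
cv2.imwrite('pics/c0.png',a)
```

```text
blk [449.4  89.1  56.4] [449.4  89.1  56.4]
big [383.2  14.6  79.3] [383.2  14.6  79.3]
pink [360.1 124.   56.4] [360.1 124.   56.4]
orange [ 442.2 -126.    57.9] [ 442.2 -126.    57.9]
knob [ 627.  -158.8   79. ] [ 627.  -158.8   79. ]
dial [631.4 -64.7  35. ] [629.5 -64.1  43.4]
stud [622.8  36.3  64.8] [622.8  36.3  64.8]
tip [664.2 -36.9  35. ] [663.3 -36.7  38.6]
mark [672.2 -84.   35. ] [670.9 -83.5  39.9]
cTL [686.5  85.6  35. ] [695.9  88.3   0.8]
cTR [ 696.4 -210.7   35. ] [ 705.9 -218.2    1.5]
cBR [ 575.4 -212.6   35. ] [ 575.7 -213.    33.3]
cBL [560.5  79.2  35. ] [563.4  80.6  15.5]
```

View pics/c0.png

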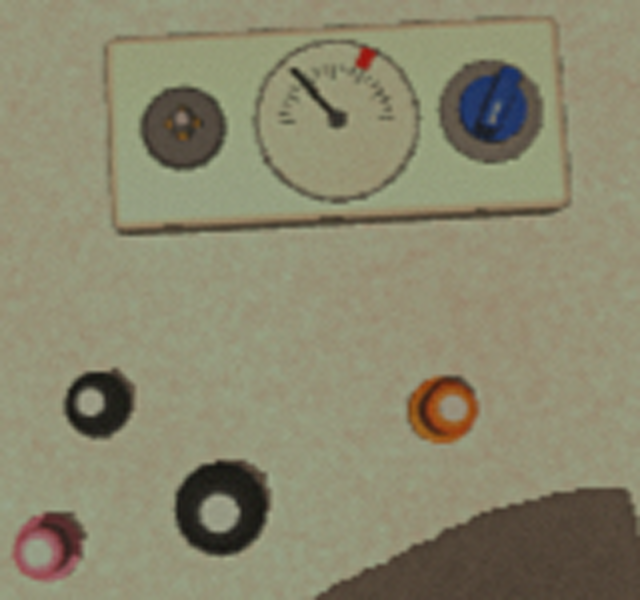

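Request:
{"api": "play_rows", "payload": {"grip": [0,0,0,0,0,0,0,0,0,0,0,0], "offset": [[-12,-40,3],[-24,-80,6],[-36,-120,9],[-48,-160,12],[-60,-200,15],[-73,-240,18],[-86,-280,20],[-98,-320,20],[-110,-360,20],[-123,-400,20],[-136,-440,20],[-148,-475,20]], "turn": [-7,-14,-21,-28,-35,-42,-49,-56,-63,-70,-77,-84]}}

```text
time: 1.1
tcp_pos: [592.1, -193.5, 220.2]
eef_rot: [-0.0, 0.99, 0.142, -0.0]
wrist_force: [-0.1, -1.1, 0.5]
grip_width: 46.7
```

```bash
cat >> h.py <<'E'
def plan(x,y,z,yaw=None):
    "print the tool-frame offset/turn to a world TCP target (yaw = direction of tool x)"
    s=read_state(); M=rot(s['eef_rot']); cy=np.arctan2(M[1,0],M[0,0])
    o=M.T@(np.array([x,y,z])-s['tcp_pos'])
    print('tcp',s['tcp_pos'].round(1),'yaw',round(cy,3),'q6',s['joint_pos'][5].round(2),'F',s['wrist_force'].round(1),'w',round(s['grip_width'],1),'t',round(s['time'],2))
    print('off',o.round(1),'turn',None if yaw is None else np.degrees(cy-yaw).round(1))
E
python3 - <<'E'
from h import *
plan(631,-162,190,1.20); print(calibration('wrist'))
snap('wrist','w0')
E
```

```text
tcp [ 592.1 -193.5  220.2] yaw 0.284 q6 -0.78 F [-0.1 -1.1  0.5] w 46.7 t 1.1
off [ 46.2 -19.3  30.1] turn -52.5
{'fx': 338.42408139002265, 'fy': 338.42408139002265, 'cx': 250.40775255797317, 'cy': 190.74188327731537, 'xyz': array([ 568.28499621, -114.50733222,  364.68184525]), 'attitude': array([0.15028957, 0.97842103, 0.1401201 , 0.02171823])}
```

View pics/w0.png

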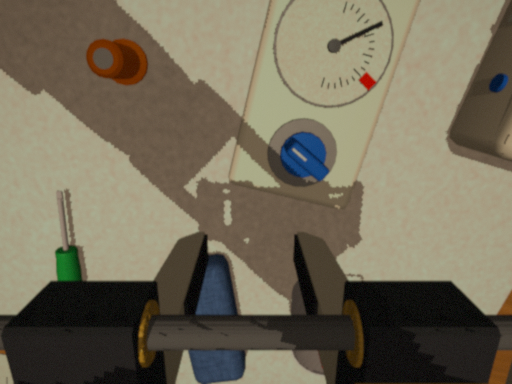

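The wrist view shows the dial centre near (334,46), the pointer tip near (382,23), the red mark near (368,81) and the knob bar near (305,158). I'll enlarge it.

Run:
```python
from h import *
im=cv2.imread('pics/w0.png')
cv2.imwrite('pics/c1.png',cv2.resize(im[0:200,250:420],(510,600),interpolation=cv2.INTER_CUBIC))
```

```text
(no output)
```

View pics/c1.png

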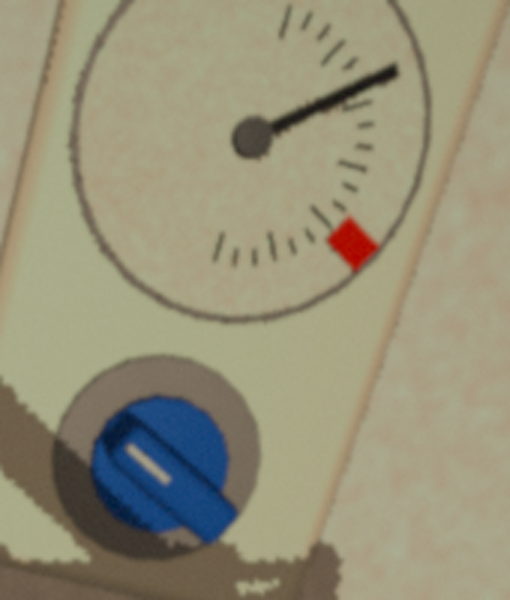

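Run:
```python
from h import *
P=lambda u,v,z:pt('w0',250+u/3,v/3,z)
d=P(251,138,38)[:2]; m=P(353,245,36)[:2]; t=P(395,70,38)[:2]; g=P(157,457,36)[:2]
a=P(122,425,79)[:2]; b=P(224,527,79)[:2]
print('dial',d,'mark',m,np.hypot(*(m-d)),'tip',t,np.hypot(*(t-d)),'knob disc',g,np.hypot(*(g-d)))
A=lambda v:np.arctan2(v[1],v[0])
print('ptr',A(t-d),'mark',A(m-d),'bar',a,b,np.hypot(*(b-a)),A(a-b),A(b-a),(a+b)/2,'base -y',A(g-d))
f=np.load('pics/w0.npz'); print(pt('w0',250+180/3,485/3),pt('w0',250+251/3,210/3),pt('w0',250+353/3,245/3), pt('w0',320,40))
```

```text
dial [630.55125283 -62.39302399] mark [671.81744589 -81.85917704] 45.62707314502663 tip [664.45210411 -33.36558753] 44.6302563832703 knob disc [ 635.32684673 -161.42802859] 99.1500803507939
ptr 0.708108489193998 mark -0.44077002876367133 bar [ 614.10861391 -149.40842386] [ 651.96452704 -169.33716937] 42.781129680645314 2.657019973655289 -0.4845726799345046 [ 633.03657047 -159.37279662] base -y -1.522612378877701
[ 635.37977702 -161.03067292   79.69211433] [637.83670559 -81.24971633  37.10118019] [671.01084953 -82.11353095  38.56068103] [617.39495255 -60.94045656  36.5439695 ]
```

Run:
```python
from h import *
plan(634.5,-161,76,1.086)
print(pt('top0',400/1.5625,70/1.5625),pt('top0',400/1.5625,155/1.5625),pt('top0',615/1.5625,160/1.5625))
```

```text
tcp [ 596.7 -188.2  220. ] yaw 0.296 q6 -0.78 F [2.4 2.5 0. ] w 46.4 t 1.15
off [ 43.5 -14.7 144.2] turn -45.3
[905.63993898  18.48581472  93.63971234] [778.26411442  20.47130825  49.01488029] [ 757.2001082  -331.48973673   69.57218873]
```

Request:
{"api": "play_rows", "payload": {"grip": [0,0,0,0,0,0,0,0,0,0], "offset": [[20,0,10],[40,-10,30],[48,-20,40],[48,-20,50],[48,-20,60],[48,-20,70],[48,-20,70],[48,-20,70],[48,-20,70],[48,-20,70]], "turn": [-7,-14,-21,-28,-35,-42,-46,-46,-46,-46]}}

```text
time: 1.98
tcp_pos: [631.5, -163.3, 150.9]
eef_rot: [0.0, 0.858, 0.513, 0.0]
wrist_force: [-0.4, -0.0, 0.9]
grip_width: 46.4
```

Run:
```python
from h import *
plan(634.5,-161,76,1.086)
snap('wrist','w1'); plan(634.5,-161,76,1.086)
im=cv2.imread('pics/w1.png'); cv2.imwrite('pics/w1b.png',cv2.resize(im,(800,600)))
```

```text
tcp [ 631.5 -163.3  150.9] yaw 1.078 q6 -1.5 F [-0.4 -0.   0.9] w 46.4 t 1.98
off [ 3.4  1.5 74.9] turn -0.4
tcp [ 631.6 -163.3  151. ] yaw 1.079 q6 -1.5 F [ 0.2  0.  -0.1] w 46.8 t 2.03
off [ 3.4  1.4 75. ] turn -0.4
```

View pics/w1b.png

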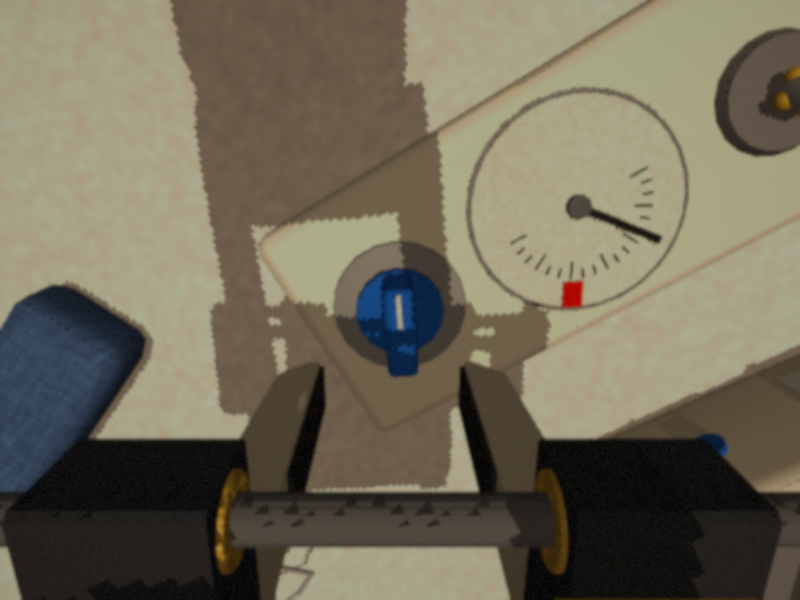

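Here the bar runs from about (397,275) to (403,370), nearly parallel to the fingers, and is slightly right of their midline (x 393). The tip is at (658,239), the mark at (572,294) and the dial centre at (579,207).

Run:
```python
from h import *
k=1/1.5625
P=lambda u,v,z:pt('w1',u*k,v*k,z)[:2]
A=lambda v:np.arctan2(v[1],v[0])
d=P(579,207,38);m=P(572,294,36);t=P(658,239,38);g=P(400,303,36);a=P(397,270,79);b=P(403,374,79);s=P(768,92,41)
print(d,m,t,g,a,b,(a+b)/2,s,np.hypot(*(b-a)),'bar',A(b-a),'ptr',A(t-d),A(m-d),A(t-d)-A(m-d),np.hypot(*(g-d)),np.hypot(*(t-d)))
```

```text
[631.01994522 -61.63568488] [671.28498059 -81.11189626] [664.07735968 -33.23489672] [ 633.81866287 -161.16498253] [ 607.52053831 -149.46964081] [ 651.36092863 -169.75121518] [ 629.44073347 -159.61042799] [622.43242376  31.91613767] 48.304472699483654 bar -0.43330151735918343 ptr 0.7097736652901624 -0.450523061148984 1.1602967264391464 99.56863920009215 43.582076806014015
```

Request:
{"api": "play_rows", "payload": {"grip": [0,0,0,0,0], "offset": [[3,1,30],[3,1,60],[3,1,75],[3,1,75],[3,1,75]], "turn": [0,0,0,0,0]}}

```text
time: 2.45
tcp_pos: [633.4, -160.8, 75.3]
eef_rot: [-0.001, 0.858, 0.514, -0.0]
wrist_force: [-0.3, -0.7, -0.0]
grip_width: 46.3
```

Request:
{"api": "play_rows", "payload": {"grip": [-1,-1,-1,-1,-1,-1], "offset": [[0,0,0],[0,0,0],[0,0,0],[0,0,0],[0,0,0],[0,0,0]], "turn": [0,0,0,0,0,0], "force": 25}}

```text
time: 2.95
tcp_pos: [634.5, -160.5, 76.5]
eef_rot: [0.0, 0.858, 0.514, 0.001]
wrist_force: [0.5, 1.9, 3.0]
grip_width: 14.1
```

Request:
{"api": "play_rows", "payload": {"grip": [-1,-1,-1,-1,-1,-1,-1,-1,-1,-1,-1,-1], "offset": [[0,0,0],[0,0,0],[0,0,0],[0,0,0],[0,0,0],[0,0,0],[0,0,0],[0,0,0],[0,0,0],[0,0,0],[0,0,0],[0,0,0]], "turn": [5,10,15,20,25,30,35,40,45,50,55,60]}}

```text
time: 3.95
tcp_pos: [634.3, -160.7, 76.5]
eef_rot: [0.0, 1.0, 0.015, 0.001]
wrist_force: [-0.2, 1.6, 2.9]
grip_width: 13.8
```

Request:
{"api": "play_rows", "payload": {"grip": [-1,-1,-1,-1,-1,-1,-1,-1,-1,-1,-1,-1], "offset": [[0,0,0],[0,0,0],[0,0,0],[0,0,0],[0,0,0],[0,0,0],[0,0,0],[0,0,0],[0,0,0],[0,0,0],[0,0,0],[0,0,0]], "turn": [5,10,15,20,25,30,35,40,45,50,55,60]}}

```text
time: 4.95
tcp_pos: [634.0, -160.6, 76.4]
eef_rot: [-0.0, 0.873, -0.487, 0.0]
wrist_force: [-0.6, 2.2, 3.2]
grip_width: 14.6
```

Request:
{"api": "play_rows", "payload": {"grip": [-1,-1,-1,-1], "offset": [[0,0,0],[0,0,0],[0,0,0],[0,0,0]], "turn": [4,7,7,7]}}

```text
time: 5.28
tcp_pos: [634.0, -160.5, 76.4]
eef_rot: [-0.0, 0.844, -0.537, 0.0]
wrist_force: [-1.7, 3.0, 6.5]
grip_width: 13.8
```

Run:
```python
from h import *
plan(634.5,-161,76,1.086)
snap('wrist','w2'); snap('top','top2')
w=cv2.imread('pics/w2.png'); t=cv2.imread('pics/top2.png')
cv2.imwrite('pics/v2.png',np.hstack([cv2.resize(w,(440,330)),cv2.resize(t[120:190,220:360],(360,330),interpolation=cv2.INTER_CUBIC)]))
```

```text
tcp [ 634.  -160.5   76.4] yaw -1.134 q6 0.72 F [-1.7  3.   6.5] w 13.8 t 5.28
off [ 0.6 -0.3  0.4] turn -127.2
```

View pics/v2.png

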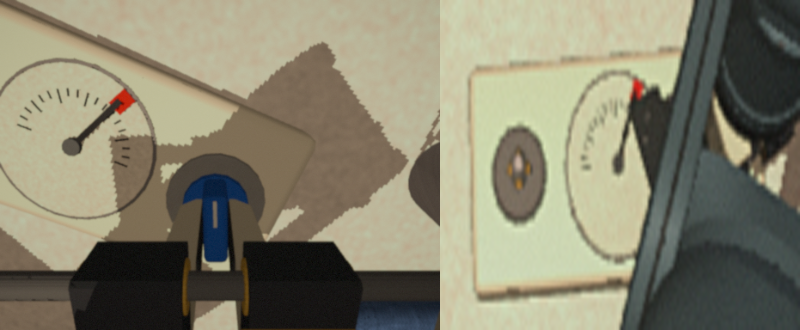

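The pointer now reaches the mark (wrist view, mark at (123,100)). I'll enlarge it and measure the remainder.

Run:
```python
from h import *
w=cv2.imread('pics/w2.png')
cv2.imwrite('pics/c2.png',cv2.resize(w[90:190,70:170],(600,600),interpolation=cv2.INTER_CUBIC))
```

```text
(no output)
```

View pics/c2.png

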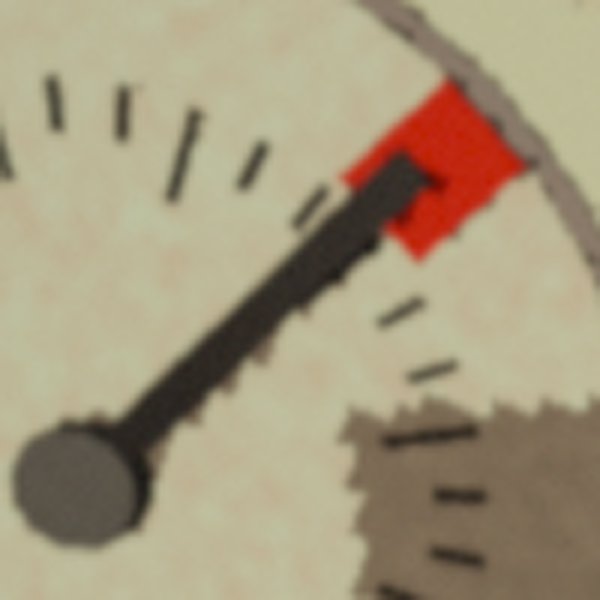

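Run:
```python
from h import *
P=lambda u,v,z:pt('w2',70+u/6,90+v/6,z)[:2]
A=lambda v:np.degrees(np.arctan2(v[1],v[0]))
m=P(437,171,36)
for z in(36,38,41):
  t=P(408,168,z);h=P(78,487,z)
  print(z,h,t,np.hypot(*(t-h)),'ptr',A(t-h),'mark',A(m-np.array([630.8,-62])),A(m-P(78,487,41)), A(P(150,417,z)-h),A(t-P(150,417,z)))
```

```text
36 [628.12957035 -61.06429774] [669.07762771 -79.31964015] 44.83303388955188 ptr -24.02812804844002 mark -26.793693236629185 -25.54737710345641 -23.886500149141767 -24.069719721719224
38 [629.01658136 -61.77466143] [669.52185293 -79.83260238] 44.3482384817489 ptr -24.02812804843999 mark -26.793693236629185 -25.54737710345641 -23.886500149141508 -24.069719721719256
41 [630.34709788 -62.84020697] [670.18819077 -80.60204574] 43.621045370044286 ptr -24.02812804844003 mark -26.793693236629185 -25.54737710345641 -23.886500149141575 -24.06971972171929
```

Request:
{"api": "play_rows", "payload": {"grip": [-1,-1,-1,-1], "offset": [[0,0,0],[0,0,0],[0,0,0],[0,0,0]], "turn": [2,4,4,4]}}

```text
time: 5.72
tcp_pos: [634.0, -160.5, 76.4]
eef_rot: [-0.0, 0.824, -0.566, 0.0]
wrist_force: [-0.8, 3.0, 5.4]
grip_width: 14.0
```

Request:
{"api": "play_rows", "payload": {"grip": [0,0,0,0,0,0,0,0,0,0], "offset": [[0,0,0],[0,0,0],[0,0,0],[0,0,0],[0,0,-20],[0,0,-50],[0,0,-80],[0,0,-110],[0,0,-110],[0,0,-110]], "turn": [0,0,0,0,0,0,0,0,0,0]}}

```text
time: 6.55
tcp_pos: [634.9, -161.6, 188.0]
eef_rot: [-0.0, 0.824, -0.567, 0.002]
wrist_force: [0.7, -0.7, -0.2]
grip_width: 46.4
```

Run:
```python
from h import *
plan(449,89,200,-0.6)
snap('wrist','w3'); print(pt('w3',250,190))
w=cv2.imread('pics/w3.png'); cv2.imwrite('pics/v3.png',cv2.resize(w,(800,600),interpolation=cv2.INTER_CUBIC))
```

```text
tcp [ 634.9 -161.6  188. ] yaw -1.205 q6 0.79 F [ 0.7 -0.7 -0.2] w 46.4 t 6.55
off [-300.4   84.   -13.4] turn -34.7
[ 640.03389927 -161.41286641   79.49396826]
```

View pics/v3.png

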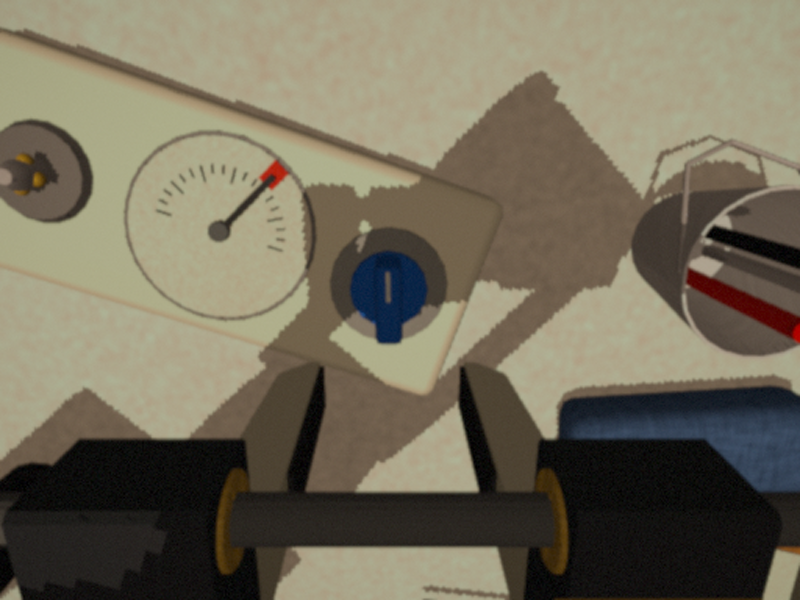

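The tip at (273,178) lies on the mark (274,174). Next I'll locate the cap.

Run:
```python
from h import *
def cloud(tag):
    f=np.load(f'pics/{tag}.npz'); d=f['d']; v,u=np.mgrid[:d.shape[0],:d.shape[1]]; fx,fy,cx,cy=f['K']
    return np.stack([(u-cx)/fx*d,(v-cy)/fy*d,d],-1)@f['R'].T+f['t']
c=cloud('top0').reshape(-1,3)
s=c[(abs(c[:,0]-449)<45)&(abs(c[:,1]-89)<45)]
for lo,hi in((48,65),(10,65)):
    q=s[(s[:,2]>lo)&(s[:,2]<hi)];print(lo,len(q),q.min(0).round(1),q.max(0).round(1),q.mean(0).round(1))
plan(449,88,160)
```

```text
48 126 [435.2  81.   52.2] [465.2 109.   61.1] [449.6  94.8  56.7]
10 141 [435.2  79.2  10.3] [465.2 109.   61.1] [449.1  93.4  53.8]
tcp [ 633.8 -161.1  185.9] yaw -1.205 q6 0.79 F [-0.2 -0.2  0.2] w 46.7 t 6.6
off [-298.7   83.6   25.6] turn None
```

Request:
{"api": "play_rows", "payload": {"grip": [0.3,0.3,0.3,0.3,0.3,0.3,0.3,0.3,0.3,0.3,0.3,0.3], "offset": [[-20,5,0],[-55,14,0],[-90,23,0],[-125,32,0],[-160,41,0],[-195,50,0],[-230,60,5],[-260,68,10],[-285,75,15],[-305,80,16],[-305,80,16],[-305,80,16]], "turn": [0,0,0,0,0,0,0,0,0,0,0,0]}}

```text
time: 7.6
tcp_pos: [448.7, 96.0, 168.4]
eef_rot: [0.001, 0.824, -0.566, -0.001]
wrist_force: [1.0, -0.2, -0.5]
grip_width: 60.8
```

Run:
```python
from h import *
plan(450,95,32)
snap('wrist','w4')
plan(450,95,32)
w=cv2.imread('pics/w4.png'); cv2.imwrite('pics/v4.png',cv2.resize(w,(800,600),interpolation=cv2.INTER_CUBIC))
f=np.load('pics/w4.npz'); d=f['d']; v,u=np.mgrid[:384,:512]; fx,fy,cx,cy=f['K']
c=(np.stack([(u-cx)/fx*d,(v-cy)/fy*d,d],-1)@f['R'].T+f['t']).reshape(-1,3)
s=c[np.hypot(c[:,0]-450,c[:,1]-95)<35]; q=s[(s[:,2]>52)&(s[:,2]<60)]; print(len(q),q.min(0),q.max(0),q.mean(0))
```

```text
tcp [448.7  96.  168.4] yaw -1.203 q6 1.17 F [ 1.  -0.2 -0.5] w 60.8 t 7.6
off [  1.5  -1.2 136.4] turn None
tcp [449.8  95.3 168.8] yaw -1.204 q6 1.17 F [ 0.4 -0.5 -0.5] w 60.7 t 7.65
off [  0.3  -0.3 136.8] turn None
1158 [432.22967386  80.82633691  52.07610175] [463.9575999  112.24966453  58.69034788] [449.27433777  96.80182088  55.82357052]
```

View pics/v4.png

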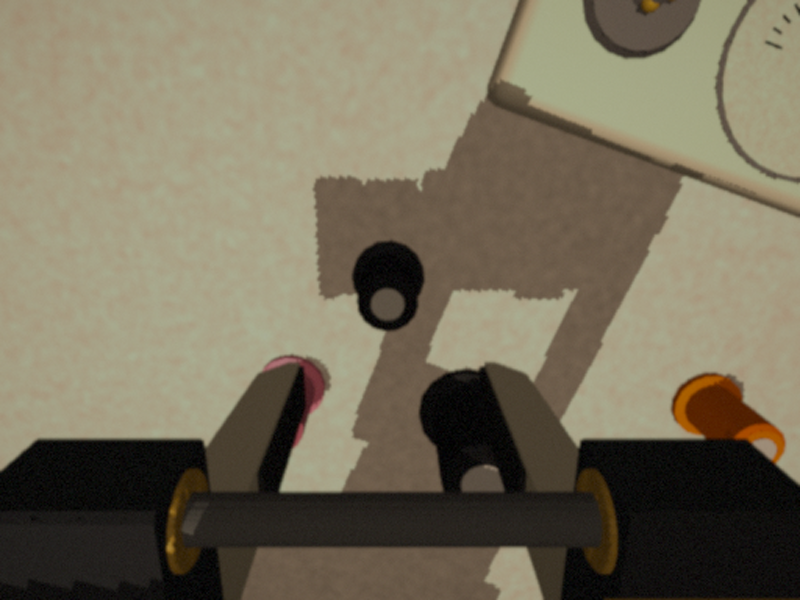

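The small black cap at (388,290) is centred between the fingers. The pink one (290,400) and the large black one (470,430) are well behind it. I'll go down and grip.

Request:
{"api": "play_rows", "payload": {"grip": [0.3,0.3,0.3,0.3,0.3,0.3,0.3,0.3], "offset": [[-1,0,30],[-1,0,60],[-1,0,90],[-1,0,110],[-1,0,125],[-1,0,135],[-1,0,136],[-1,0,136]], "turn": [0,0,0,0,0,0,0,0]}}

```text
time: 8.32
tcp_pos: [449.9, 95.4, 32.8]
eef_rot: [0.001, 0.823, -0.567, -0.001]
wrist_force: [-0.0, -0.7, -0.1]
grip_width: 60.7
```

Request:
{"api": "play_rows", "payload": {"grip": [-1,-1,-1,-1,-1,-1,-1,-1], "offset": [[0,0,0],[0,0,0],[0,0,0],[0,0,0],[0,0,0],[0,0,0],[0,0,0],[0,0,0]], "turn": [0,0,0,0,0,0,0,0], "force": 45}}

```text
time: 8.98
tcp_pos: [450.1, 96.4, 34.2]
eef_rot: [-0.0, 0.824, -0.567, 0.0]
wrist_force: [-0.5, 0.3, 5.9]
grip_width: 31.3
```

Request:
{"api": "play_rows", "payload": {"grip": [-1,-1,-1,-1,-1,-1,-1,-1], "offset": [[0,0,-10],[0,0,-30],[0,0,-60],[0,0,-90],[0,0,-115],[0,0,-120],[0,0,-120],[0,0,-120]], "turn": [0,0,0,0,0,0,0,0]}}

```text
time: 9.65
tcp_pos: [449.2, 96.4, 152.9]
eef_rot: [0.0, 0.824, -0.567, -0.0]
wrist_force: [0.4, -0.4, -0.2]
grip_width: 31.5
```

Run:
```python
from h import *
plan(627,38,160)
```

```text
tcp [449.2  96.4 152.9] yaw -1.205 q6 1.17 F [ 0.4 -0.4 -0.2] w 31.5 t 9.65
off [ 118.  -145.2   -7.2] turn None
```

Request:
{"api": "play_rows", "payload": {"grip": [-1,-1,-1,-1,-1,-1,-1,-1,-1,-1], "offset": [[15,-8,-2],[40,-22,-4],[65,-36,-6],[90,-50,-7],[108,-60,-7],[118,-65,-7],[118,-65,-7],[118,-65,-7],[118,-65,-7],[118,-65,-7]], "turn": [0,0,0,0,0,0,0,0,0,0]}}

```text
time: 10.48
tcp_pos: [551.3, 10.4, 160.2]
eef_rot: [0.0, 0.824, -0.566, -0.001]
wrist_force: [0.1, -0.2, -0.2]
grip_width: 31.5
```

Run:
```python
from h import *
plan(627,38,160)
snap('wrist','w5')
plan(627,38,160)
w=cv2.imread('pics/w5.png'); cv2.imwrite('pics/v5.png',cv2.resize(w,(800,600),interpolation=cv2.INTER_CUBIC))
f=np.load('pics/w5.npz'); d=f['d']; v,u=np.mgrid[:384,:512]; fx,fy,cx,cy=f['K']
c=(np.stack([(u-cx)/fx*d,(v-cy)/fy*d,d],-1)@f['R'].T+f['t']).reshape(-1,3)
s=c[np.hypot(c[:,0]-627,c[:,1]-38)<40]
for lo,hi in((30,37.5),(39.5,44),(60,70),(63.5,70)):
    q=s[(s[:,2]>lo)&(s[:,2]<hi)]; print(len(q),q.min(0).round(1),q.max(0).round(1),q.mean(0).round(1))
```

```text
tcp [551.3  10.4 160.2] yaw -1.204 q6 1.02 F [ 0.1 -0.2 -0.2] w 31.5 t 10.48
off [  1.3 -80.6   0.1] turn None
tcp [551.5  10.3 160.6] yaw -1.204 q6 1.02 F [-0.4 -0.6  0.1] w 31.6 t 10.53
off [  1.2 -80.4   0.5] turn None
4975 [587.   -1.8  32.1] [666.8  78.   37.5] [629.5  39.   35.4]
3236 [600.3  12.   39.5] [651.9  63.3  43.8] [626.9  38.   41.3]
292 [619.7  31.1  60. ] [632.9  44.2  66.9] [626.2  37.8  63.6]
162 [621.8  32.6  63.5] [631.2  42.4  66.9] [626.3  37.7  65.1]
```

View pics/v5.png

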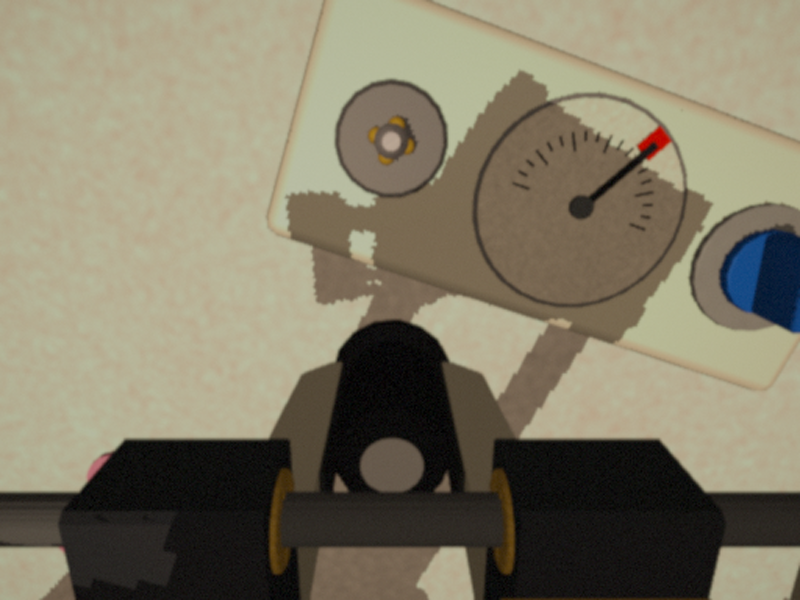

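The stud is at (391,140) and lines up with the held cap, whose bright top is at (392,466). The pointer tip (655,147) lies on the mark (654,143).

Run:
```python
from h import *
k=1/1.5625
print('cap top',pt('w5',392*k,466*k),pt('w5',392*k,466*k,182),'flange front edge',pt('w5',392*k,321*k),pt('w5',392*k,321*k,131))
plan(626.5,37.9,108)
```

```text
cap top [549.70169724   7.75548901 182.37516987] [549.45494032   7.66070387 182.        ] flange front edge [570.1695067   15.62268581 128.56868974] [570.99705779  15.94049817 131.        ]
tcp [551.5  10.3 160.6] yaw -1.204 q6 1.02 F [-0.4 -0.6  0.1] w 31.6 t 10.53
off [  1.2 -79.9  52.5] turn None
```

Request:
{"api": "play_rows", "payload": {"grip": [-1,-1,-1,-1,-1,-1,-1,-1,-1,-1], "offset": [[0,-20,0],[0,-45,0],[0,-68,0],[0,-82,0],[0,-82,10],[0,-82,30],[0,-82,45],[0,-82,54],[0,-82,54],[0,-82,54]], "turn": [0,0,0,0,0,0,0,0,0,0], "force": 55}}

```text
time: 11.37
tcp_pos: [628.2, 38.8, 106.3]
eef_rot: [0.0, 0.824, -0.567, -0.001]
wrist_force: [-0.4, 1.3, -0.0]
grip_width: 31.6
```

Request:
{"api": "play_rows", "payload": {"grip": [-1,-1,-1,-1,-1,-1], "offset": [[0,0,3],[0,0,6],[0,0,9],[0,0,12],[0,0,12],[0,0,12]], "turn": [0,0,0,0,0,0]}}

```text
time: 11.87
tcp_pos: [629.0, 38.6, 94.5]
eef_rot: [0.0, 0.824, -0.567, -0.0]
wrist_force: [0.9, -0.3, -0.2]
grip_width: 31.0
```

Request:
{"api": "play_rows", "payload": {"grip": [-1,-1,-1,-1,-1,-1], "offset": [[0,0,2],[0,0,4],[0,0,6],[0,0,6],[0,0,6],[0,0,6]], "turn": [0,0,0,0,0,0]}}

```text
time: 12.37
tcp_pos: [628.4, 39.1, 88.1]
eef_rot: [0.0, 0.824, -0.567, -0.001]
wrist_force: [-4.4, 2.9, -1.8]
grip_width: 31.5
```

Request:
{"api": "play_rows", "payload": {"grip": [-1,-1,-1,-1,-1,-1], "offset": [[0,0,1],[0,0,2],[0,0,3],[0,0,4],[0,0,4],[0,0,4]], "turn": [0,0,0,0,0,0]}}

```text
time: 12.87
tcp_pos: [628.6, 39.4, 86.4]
eef_rot: [-0.0, 0.824, -0.567, -0.0]
wrist_force: [-8.4, 4.0, 11.1]
grip_width: 31.5
```

Side force of about 9 N towards -x,+y: I'll give way by about 1.5 mm in that direction and press on.

Request:
{"api": "play_rows", "payload": {"grip": [-1,-1,-1,-1], "offset": [[-0.5,0.5,0],[-1,1,0],[-1,1,0],[-1,1,0]], "turn": [0,0,0,0]}}

```text
time: 13.2
tcp_pos: [628.4, 39.4, 86.4]
eef_rot: [-0.001, 0.824, -0.567, 0.001]
wrist_force: [-4.4, 2.6, 8.0]
grip_width: 31.3
```

Request:
{"api": "play_rows", "payload": {"grip": [-1,-1,-1,-1,-1,-1], "offset": [[0,0,1],[0,0,2],[0,0,3],[0,0,3],[0,0,3],[0,0,3]], "turn": [0,0,0,0,0,0]}}

```text
time: 13.7
tcp_pos: [627.9, 39.4, 81.9]
eef_rot: [-0.0, 0.824, -0.567, 0.0]
wrist_force: [-3.1, 2.8, 3.3]
grip_width: 31.3
```

Request:
{"api": "play_rows", "payload": {"grip": [-1,-1,-1,-1,-1,-1], "offset": [[-0.2,0.2,1],[-0.5,0.5,2],[-0.5,0.5,3],[-0.5,0.5,4],[-0.5,0.5,4],[-0.5,0.5,4]], "turn": [0,0,0,0,0,0]}}

```text
time: 14.2
tcp_pos: [627.1, 39.2, 76.6]
eef_rot: [0.0, 0.824, -0.567, -0.0]
wrist_force: [1.3, 0.7, -7.6]
grip_width: 31.4
```

Request:
{"api": "play_rows", "payload": {"grip": [-1,-1,-1,-1,-1], "offset": [[0,0,1],[0,0,2],[0,0,3],[0,0,3],[0,0,3]], "turn": [0,0,0,0,0]}}

```text
time: 14.62
tcp_pos: [627.7, 39.3, 75.2]
eef_rot: [-0.0, 0.824, -0.567, 0.001]
wrist_force: [-0.2, 0.3, 1.3]
grip_width: 31.5
```

Request:
{"api": "play_rows", "payload": {"grip": [-1,-1,-1,-1,-1], "offset": [[0,0,1],[0,0,2],[0,0,2],[0,0,2],[0,0,2]], "turn": [0,0,0,0,0]}}

```text
time: 15.03
tcp_pos: [627.8, 39.3, 75.2]
eef_rot: [-0.0, 0.824, -0.567, 0.001]
wrist_force: [-5.8, -0.2, 13.7]
grip_width: 31.3
```

Request:
{"api": "play_rows", "payload": {"grip": [-1,-1,-1,-1,-1], "offset": [[0,0,1],[0,0,1],[0,0,1],[0,0,1],[0,0,1]], "turn": [0,0,0,0,0]}}

```text
time: 15.45
tcp_pos: [627.8, 39.3, 75.2]
eef_rot: [-0.0, 0.824, -0.567, 0.001]
wrist_force: [-7.6, 0.6, 19.7]
grip_width: 31.4
```

Request:
{"api": "play_rows", "payload": {"grip": [-1,-1,-1,-1,-1,-1], "offset": [[0,0,1],[0,0,1],[0,0,1],[0,0,1],[0,0,1],[0,0,1]], "turn": [0,0,0,0,0,0]}}

```text
time: 15.95
tcp_pos: [627.8, 39.3, 75.2]
eef_rot: [-0.001, 0.824, -0.567, 0.001]
wrist_force: [-9.6, -0.0, 25.6]
grip_width: 31.7
```

Run:
```python
from h import *
snap('wrist','w6'); snap('scene','s6')
w=cv2.imread('pics/w6.png'); s=cv2.imread('pics/s6.png')
cv2.imwrite('pics/v6.png',np.hstack([cv2.resize(w,(440,400)),cv2.resize(s[170:290,140:310],(360,400),interpolation=cv2.INTER_CUBIC)]))
plan(627,38,75)
```

```text
tcp [627.8  39.3  75.2] yaw -1.205 q6 1.09 F [-9.9  0.3 24.4] w 31.3 t 16.05
off [0.9 1.2 0.1] turn None
```

View pics/v6.png

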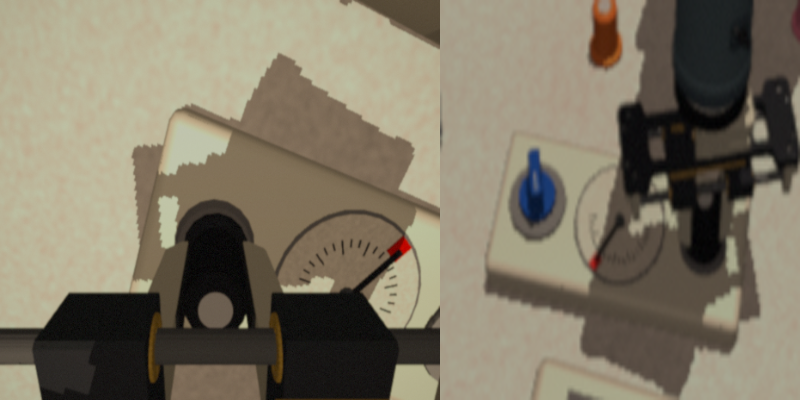

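The cap sits upright on its seat (wrist view (213,235)) and the tip is on the mark at (400,246). The tool presses with about 25 N and has not sunk any lower. I'm handing in.

```bash
python3 -c "
from workcell import *
print(hand_in())"
```

```text
the job is handed in; nothing more can be done
None
```

I did both parts in order and handed the job in at about 16 s of the 72 s, with the arm still pressing the cap down.

- **Knob and pointer:** I turned the blue knob about 131° clockwise in steps, with one correction of 4° after a close look. Later views from above the knob and next to the stud both showed the tip inside the red mark, as does the last picture.
- **Cap:** I took the smaller black cap, not the larger black, pink or orange ones, and pressed it over the stud.
    - **Side force:** there was about 9 N sideways at the spring balls, so I shifted about 1.5 mm to give way.
    - **Click:** the force rose to at least 11 N, then dropped and the cap ran down.
    - **Home:** the tool then stopped at 75.2 mm, against about 75 mm expected for fully home. It did not sink further as the push rose from 1 to 25 N.
- **At hand-in:** the grip was set to 55 N, with the fingers 31.3 mm apart on the 32 mm cap. The downward push was about 24 to 25 N.

Two things were not perfect. A side force of about 10 N remained at the end from a small leftover offset. I also took "home" from the height and force readings plus one picture, since the gripper partly hides the seat.

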